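# Fit a rotor on a bench centrifuge's keyed spindle and close the lid

### The arm

A 6-joint arm with a two-finger parallel gripper is mounted at the origin on a cart in front of the work surface, level with it; the furniture and walls round the work are solid. World frame = base frame: x ahead of the robot, y to its left, z up, the work surface at z = 0. Lengths are in m, angles in rad, forces in N, time in s.
With the tool pointing down it reaches from about 0.375 to 0.925 m from the base axis. Payload 5.7 kg.
Tool frame: the origin (TCP) lies midway between the tips of the shut fingers; the grasp point (between the pads) lies 19 mm behind it; x points along the fingers, y is the direction in which the jaws open and shut, and the axes are right-handed (so a half turn about x gives the same grasp; the last joint's range is limited). The gripper opens to 85 mm and grips with 20 to 120 N. Pads are 22 mm wide; open, the fingers measure 114 mm over their backs; the gripper's body (76 mm by 85 mm) begins 54 mm behind the grasp point. The pads swing forward as they close: fully open they stand 13 mm farther back than shut.
Start: joints at [-1.305, 0.359, 1.51, -0, 1.272, -0.115], TCP at [0.223, -0.557, 0.231] pointing down, gripper open.
Joint ranges: [-2.97, 2.97], [-1.01, 2.36], [0.21, 2.38], [-0.96, 4.11], [0.2, 2.71], [-2.98, 2.98]. Speed limits (rad/s): [2.39, 2.39, 3.14, 3.14, 3.14, 3.14].

### API

Orientations are given as a unit quaternion [w, x, y, z].
In Python, from cell import manip gives the robot as it stands. Calls block until the motion is done:
- manip.move_ptp(position, orientation): joint-space move of the TCP to a pose.
- manip.line_to(position, rot=None, speed=0.15, max_force=None): straight line of the TCP; rot=None keeps the orientation; speed is the mean speed in m/s. With max_force (N) it stops when the force on the tool has changed by that much, and returns True; else False.
- manip.set_joints(angles): joint-space move.
- manip.open() and manip.grasp(effort=None): open the fingers fully, or close them until they stop; effort is the grip in N (None keeps the last).
- manip.sleep(seconds).
- manip.solve_ik(position, orientation): joint angles nearest the present ones, or None.
- manip.get_state(): the state.
- manip.capture(name): name is "scene" or "side" or "wrist"; returns a dict with "color" (420x560x3 uint8, red, green, blue), "camera_matrix" (3x3 intrinsics, pixels), "k1" (the pictures are not rectified: a ray, as slopes to the right and down, at radius r is drawn at 1 + k1 r^2 times it, then the intrinsics apply), "xyz" and "rotation" of the camera in the world; the wrist camera has in their place "hand_eye" (4x4, takes a point from camera to tool coordinates, whose origin is the TCP and whose axes are the tool frame's). Camera axes: x right, y down, z forward; pixel columns grow to the right and rows downward; lengths in m; the calibration is good to about 2 mm. A picture is of the moment at which its call begins: read the wrist's pose just before it. There is no depth.
A pose or a line that the arm cannot do raises manip.MotionError and nothing moves.
- manip.job_done(): hands the job in, once; it reports no verdict.
The state is a dict: "time": time; "joint_pos": joint angles; "dq": joint speeds; "joint_torque": joint torques, N m; "tcp_pos": TCP position; "tcp_rot": TCP orientation; "force": force on the tool from outside, world axes, zero at the start; "torque": the same for the moment, N m; "gripper_width": opening from 0.0 (shut) to 1.0 (fully open).
Only numpy, scipy, OpenCV 4.12 (cv2) and the standard library are available. Lean on these libraries where they do the work, as an engineer would, in place of code of your own. Each camera call takes 0.05 s, during which the arm holds its last target.

### The job

Fit the loose rotor on the spindle of the open bench centrifuge: set it over the spindle, rest it there lightly and turn it until its driving slots find the spindle's cross bar and it drops fully home - never force it down, and do not drop it. Then let go and close the lid gently, all the way, leaving the things standing around undisturbed.

Things in the scene. Friction and masses are not known exactly. Their poses are not given: they have to be found in the camera images.
- rotor_grip (a point): Loose dark centrifuge rotor, 96 mm across, 65.5 mm high, 0.25 to 0.42 kg, upright on a thin white cloth at the start. This point is on its axis, 50 mm above its underside, near mid-height of its bright ribbed round grip (24 mm across, standing from 28.5 to 65.5 mm above the underside; the body round it is at most 30 mm high). z along the axis.
- rotor: The rotor again; origin in the middle of its flat underside. Its hub is hollow from below (bore 14 mm across, 28 mm deep). Four driving slots cross the hub's lower end along the rotor's x and y axes, so the fit repeats every 90 degrees: 9 mm wide, 7.5 mm deep, their mouths 4 mm above the underside.
- centrifuge: White and grey bench centrifuge, 200 x 184 x 105 mm, fixed; origin on the spindle axis at its feet (3 mm over the bench), x to its back, y to its left. Round chamber 117 mm wide, rim 105 mm and floor 45 mm above the feet. The spindle turns with a small drag (0.07 N m): pressed hard (over about 10 N) a rotor may carry it round and not find the bar.
- spindle_seat (a point): On the upright spindle axis, top face of the drive collar (34 mm across), 59 mm above the feet; axes as the housing's, not turning. The 12 mm spindle rises 24 mm from here, its last 9.5 mm tapered. Rotor home: its hub rests on the collar, its underside 4 mm below this point. The motor's rubber buffers yield 1 mm per 5 N, 6 mm at most; over 20 N harms its bearing.
- cross_bar (a point): On the spindle axis, top of the steel cross bar that lies across the collar: 28 mm long, 5 mm wide, 5.8 mm high. Which way it points is not reported (axes as the housing's). With the slots not lined up the rotor stands on this bar, 5.8 mm too high.
- lid_hinge (a point): Middle of the lid's hinge line, behind the chamber, 109 mm above the feet, 88 mm behind the spindle axis; y along the hinge, x to the back of the housing.
- lid_lip (a point): Lid (smoked clear cover, 156 mm wide): middle of the outer face of the finger lip (60 mm wide, 7 mm thick) at its free edge, 168 mm from the hinge line along the lid and 18 mm outward of it; the edge ends 10 mm further out. Open, it is the topmost part, about 0.27 m above the bench, its outer face to the back; closed, the outer face is on top, level.
- lid (a joint): Lid angle in rad: 0 closed, growing as it opens; 1.75 to 2.0 at the start, leaning back past upright. It stays where it is left (hinge drag 0.22 N m), so it must be pushed down the whole way. It does not close fully over a rotor that stands on the cross bar.
- drop_vial: Bystander: dark blue bottle with black cap, 35 mm across, 72 mm high; origin at its underside.
- stopwatch: Bystander: flat black stopwatch, 65 x 56 x 12 mm; origin at its underside.
- round_tin: Bystander: white round tin with lid, 55 mm across, 37 mm high; origin at its underside.

How it is judged:
On the way:
1. the rotor is fully home on the spindle, released, the lid still open (z of rotor in the frame of spindle_seat between -0.007 and -0.002 m and horizontal distance between rotor and spindle_seat below 0.003 m and angle between rotor's own z axis and vertical below 0.06 rad and value of joint lid above 1 rad and contact force between the fingers and rotor below 0.1 N), for 0.2 s.
At the end, for the whole second after the job is handed in: The rotor is home on the spindle (underside 2 to 7 mm below the collar's top face, where 4 mm is nominal; axis within 3 mm of the spindle's; upright within 0.06 rad) and at rest, and the lid is closed to within 0.03 rad (z of rotor in the frame of spindle_seat between -0.007 and -0.002 m and horizontal distance between rotor and spindle_seat below 0.003 m and angle between rotor's own z axis and vertical below 0.06 rad and value of joint lid below 0.03 rad and linear speed of rotor below 0.02 m/s); the robot touches nothing.
It fails at once if the rotor is forced or dropped on the centrifuge (more than 20 N between them) (contact force between rotor and centrifuge above 20 N).
It fails at once if the lid is slammed shut (faster than 2 rad/s in the last 0.3 rad) (value of joint lid below 0.3 rad and velocity of joint lid below -2 rad/s).
It fails at once if the dropper bottle is pushed away or knocked over (distance of drop_vial from where it was at the start of the episode above 0.02 m or angle between drop_vial's own z axis and vertical above 0.3 rad).
It fails at once if the stopwatch is pushed away or knocked over (distance of stopwatch from where it was at the start of the episode above 0.02 m or angle between stopwatch's own z axis and vertical above 0.3 rad).
It fails at once if the round tin is pushed away or knocked over (distance of round_tin from where it was at the start of the episode above 0.02 m or angle between round_tin's own z axis and vertical above 0.3 rad).
It also fails if it takes over 72 s, if anything falls off the work surface, if the arm or the gripper's body presses on something with over 40 N, if the wrist force passes 120 N, or if a joint passes its speed limit or range.

## Working session

There is one attempt and no reset: what is moved stays moved. The work goes in short steps, each a Python script; the robot and the scene stay as the last script left them, time stands still between calls to the robot, and variables do not carry over. Pictures are saved under pics/ and viewed, and the job is handed in when it is done.

```bash
ls; mkdir -p pics
python3 - <<'E'
from cell import manip
import cv2,pickle
d={}
s=manip.get_state();print(s)
for n in("scene","side","wrist"):
    c=manip.capture(n);d[n]=c
    cv2.imwrite(f"pics/{n}0.png",c["color"][:,:,::-1])
    print(n,{k:v for k,v in c.items() if k!="color"})
pickle.dump((s,d),open("cap0.pkl","wb"))
E
```

```text
pics
{'time': 0.0, 'joint_pos': array([-1.30508503e+00,  3.59523143e-01,  1.51146953e+00,  7.78119491e-06,
        1.27247710e+00, -1.15060566e-01]), 'dq': array([-1.22407188e-03, -2.85910203e-05, -7.11478935e-04,  2.03355636e-03,
        6.16214383e-05, -6.60317158e-04]), 'joint_torque': array([ 7.73841311e-04, -5.27618229e+01, -2.78622025e+01, -2.48196175e-04,
        1.28524515e-02, -7.25133191e-06]), 'tcp_pos': array([ 0.2228165 , -0.55634655,  0.23042866]), 'tcp_rot': array([-0.13314855, -0.69428279, -0.1344725 ,  0.69437743]), 'force': array([ 0.11793303, -0.23692164,  0.24358014]), 'torque': array([-0.05509543,  0.04214492,  0.02684572]), 'gripper_width': 0.9988869682477322}
scene {'camera_matrix': array([[513.96364075,   0.        , 276.22274576],
       [  0.        , 513.96364075, 197.28182905],
       [  0.        ,   0.        ,   1.        ]]), 'k1': -0.18974129279853238, 'xyz': array([ 0.29448864, -0.40671856,  0.9281625 ]), 'rotation': array([-0.29008988,  0.9351215 , -0.19502458,  0.05797464])}
side {'camera_matrix': array([[479.72098969,   0.        , 273.74364961],
       [  0.        , 479.72098969, 200.1249653 ],
       [  0.        ,   0.        ,   1.        ]]), 'k1': -0.12130294218483198, 'xyz': array([-0.20098066,  0.56124962,  0.74170282]), 'rotation': array([ 0.20970957, -0.43714732,  0.77781502, -0.39990987])}
wrist {'camera_matrix': array([[344.72036258,   0.        , 277.59424217],
       [  0.        , 344.72036258, 214.17510518],
       [  0.        ,   0.        ,   1.        ]]), 'k1': -0.08356584679665185, 'hand_eye': array([[-2.57488603e-04, -3.14100102e-01,  9.49389835e-01,
        -1.42720905e-01],
       [ 9.99999859e-01, -5.21911763e-04,  9.85433226e-05,
         9.84871042e-04],
       [ 4.64545255e-04,  9.49389727e-01,  3.14100192e-01,
        -8.04502287e-02],
       [ 0.00000000e+00,  0.00000000e+00,  0.00000000e+00,
         1.00000000e+00]])}
```

View pics/scene0.png

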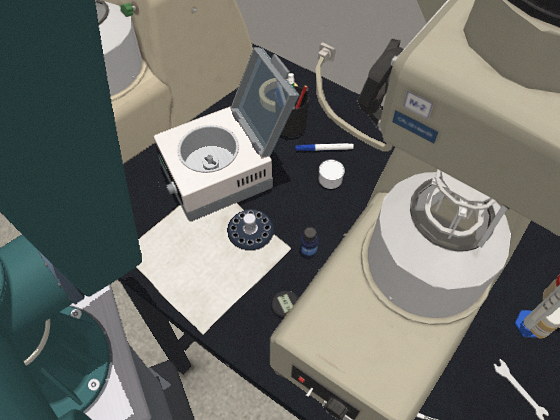

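View pics/side0.png

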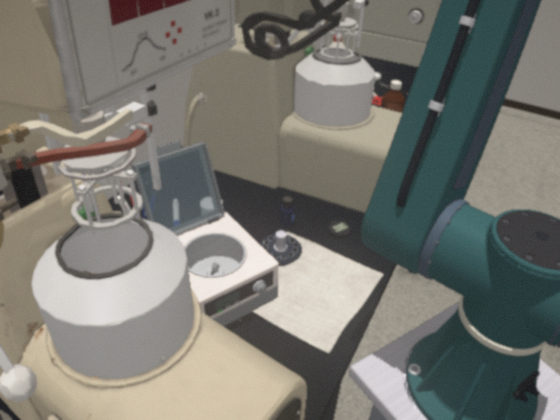

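View pics/wrist0.png

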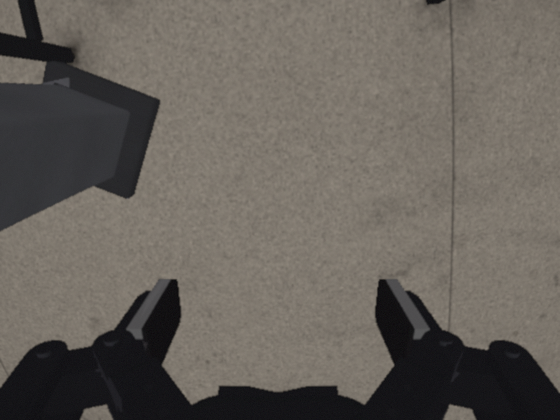

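The scene view shows the centrifuge at about (210,160), the rotor at (250,228), the tin at (331,174), the bottle at (309,240) and the stopwatch at (285,302). Next I'll crop and enlarge these.

```bash
cat > h.py <<'E'
import numpy as np,cv2,pickle
from scipy.spatial.transform import Rotation as R
def q2R(q): return R.from_quat([q[1],q[2],q[3],q[0]]).as_matrix()
def R2q(M):
    q=R.from_matrix(M).as_quat(); return [q[3],q[0],q[1],q[2]]
def campose(c,s=None):
    if 'xyz' in c: return q2R(c['rotation']),np.array(c['xyz'])
    Rt=q2R(s['tcp_rot']); H=c['hand_eye']
    return Rt@H[:3,:3],Rt@H[:3,3]+s['tcp_pos']
def ray(c,uv,s=None):
    K=c['camera_matrix']; xd=(uv[0]-K[0,2])/K[0,0]; yd=(uv[1]-K[1,2])/K[1,1]
    x,y=xd,yd
    for _ in range(30):
        f=1+c['k1']*(x*x+y*y); x,y=xd/f,yd/f
    Rc,p=campose(c,s); d=Rc@np.array([x,y,1.]); return p,d
def onz(c,uv,z,s=None):
    p,d=ray(c,uv,s); return p+d*(z-p[2])/d[2]
def proj(c,P,s=None):
    Rc,p=campose(c,s); P=np.atleast_2d(P); v=(P-p)@Rc; a=v[:,:2]/v[:,2:]
    a=a*(1+c['k1']*(a**2).sum(1,keepdims=True)); K=c['camera_matrix']
    return a*[K[0,0],K[1,1]]+[K[0,2],K[1,2]]
def tri(obs):
    A=0;b=0
    for p,d in obs:
        d=d/np.linalg.norm(d);M=np.eye(3)-np.outer(d,d);A=A+M;b=b+M@p
    return np.linalg.solve(A,b)
def crop(c,u0,v0,u1,v1,k,fn):
    im=c['color'][v0:v1,u0:u1,::-1]; im=cv2.resize(im,None,fx=k,fy=k,interpolation=cv2.INTER_CUBIC); cv2.imwrite(fn,im)
E
python3 - <<'E'
from h import *
s,d=pickle.load(open('cap0.pkl','rb'))
crop(d['scene'],150,40,310,190,5-1,'pics/a1.png') 
crop(d['scene'],150,110,290,215,5,'pics/a1.png')
crop(d['scene'],220,30,310,160,4,'pics/a2.png')
crop(d['scene'],215,150,355,325,3,'pics/a3.png')
crop(d['side'],130,130,290,310,3,'pics/a4.png')
E
```

```text
(no output)
```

View pics/a1.png

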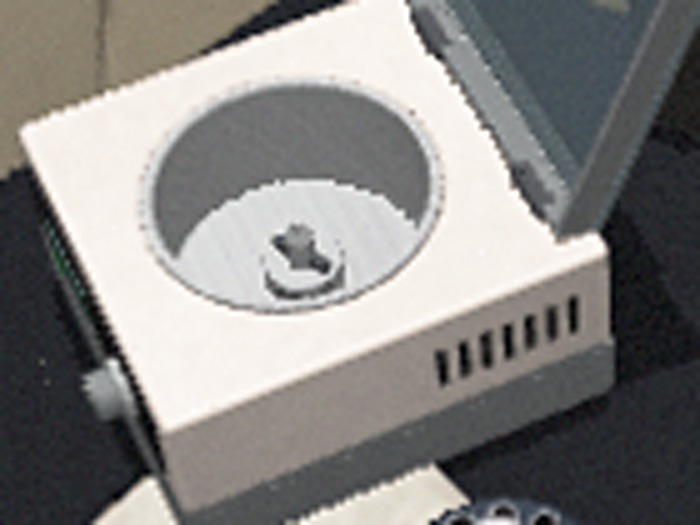

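View pics/a2.png

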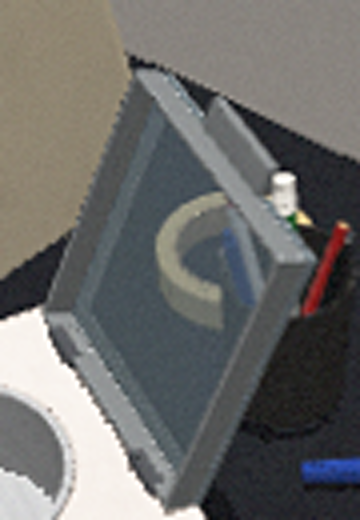

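View pics/a3.png

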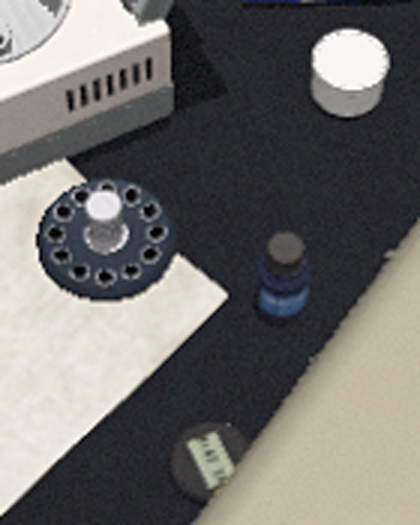

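View pics/a4.png

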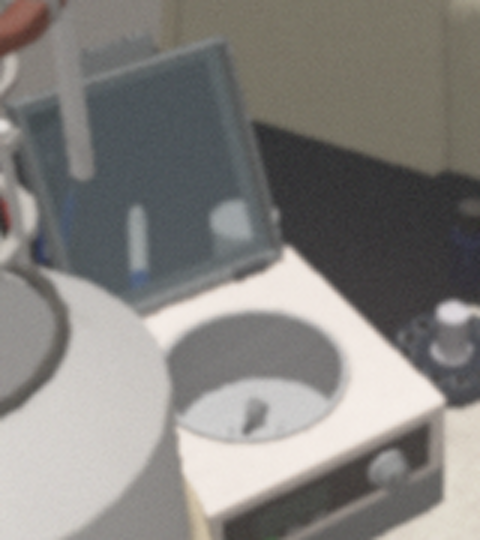

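Run:
```python
from h import *
np.set_printoptions(precision=4,suppress=True)
s,d=pickle.load(open('cap0.pkl','rb'));c=d['scene'];w=d['side']
f=lambda u,v,k,o:np.array([u/k+o[0],v/k+o[1]])
o=(150,110)
sp=onz(c,f(298,232,5,o),.086);print('spindle top',sp)
print('spindle side',onz(w,f(258,403,3,(130,130)),.086))
C=[onz(c,f(*p,5,o),.108) for p in[(22,130),(165,432),(605,236)]]
for x in C:print('corner',x)
print(np.linalg.norm(C[0]-C[1]),np.linalg.norm(C[2]-C[1]))
xa=C[2]-C[1];print('yaw x',np.arctan2(xa[1],xa[0])); ya=C[0]-C[1];print('yaw from y',np.arctan2(ya[1],ya[0])-np.pi/2)
rim=[onz(c,f(*p,5,o),.108) for p in[(148,200),(440,180),(302,80),(290,310)]];print('rim c',np.mean(rim,0),rim)
rt=onz(c,f(103,202,3,(215,150)),.0665);print('rotor top',rt)
print('rotor side',onz(w,f(452,310,3,(130,130)),.0665), 'tri',tri([ray(c,f(103,202,3,(215,150))),ray(w,f(452,310,3,(130,130)))]))
print('rotor rim c',onz(c,f(105,240,3,(215,150)),.03))
for n,p,z in[('vial',(285,248),.072),('watch',(210,460),.012),('tin',(349,58),.037)]:print(n,onz(c,f(*p,3,(215,150)),z))
# lid corners
L=[ (48,312),(178,505),(140,72),(310,258)]
for p in L: print(f(*p,4,(220,30)))
```

```text
spindle top [0.4335 0.2765 0.086 ]
spindle side [0.4247 0.285  0.086 ]
corner [0.3392 0.3608 0.108 ]
corner [0.349  0.1851 0.108 ]
corner [0.5446 0.2056 0.108 ]
0.17598655674235275 0.1966498148267876
yaw x 0.10475834738990315
yaw from y 0.055881206678410233
rim c [0.436  0.2803 0.108 ] [array([0.3778, 0.3007, 0.108 ]), array([0.4934, 0.261 , 0.108 ]), array([0.459 , 0.3379, 0.108 ]), array([0.4136, 0.2218, 0.108 ])]
rotor top [0.4579 0.1135 0.0665]
rotor side [0.4587 0.1126 0.0665] tri [0.4578 0.1131 0.0673]
rotor rim c [0.4548 0.1068 0.03  ]
vial [0.5512 0.0307 0.072 ]
watch [ 0.4582 -0.0609  0.012 ]
tin [0.6738 0.1745 0.037 ]
[232. 108.]
[264.5  156.25]
[255.  48.]
[297.5  94.5]
```

Run:
```python
from h import *
np.set_printoptions(precision=4,suppress=True)
s,d=pickle.load(open('cap0.pkl','rb'));c=d['scene'];w=d['side']
print('flaskR',tri([ray(c,(430,275)),ray(w,(333,120))]), tri([ray(c,(445,192)),ray(w,(335,62))]))
for z in(0,.1,.2):print([onz(c,p,z) for p in[(275,345),(375,195)]])
for z in(.1,.2,.3):print('Lbase',[onz(w,p,z) for p in[(300,385),(182,230),(95,215)]])
crop(d['side'],0,0,280,420,2,'pics/b1.png')
print(q2R(s['tcp_rot']))
from cell import manip
def ori(yaw): # tool y direction at yaw, x down
    y=np.array([np.cos(yaw),np.sin(yaw),0]);x=np.array([0,0,-1.]);return R2q(np.column_stack([x,y,np.cross(x,y)]))
for yaw in np.arange(-3,3.2,.4):
    for P in[(0.457,.113,.2),(0.434,.278,.25)]:
        print(round(yaw,2),P,manip.solve_ik(P,ori(yaw)))
```

```text
flaskR [ 0.6641 -0.1763  0.1781] [ 0.652  -0.1414  0.3551]
[array([ 0.4094, -0.1253,  0.    ]), array([0.7461, 0.0963, 0.    ])]
[array([ 0.3971, -0.1557,  0.1   ]), array([0.6974, 0.0421, 0.1   ])]
[array([ 0.3847, -0.186 ,  0.2   ]), array([ 0.6488, -0.0121,  0.2   ])]
Lbase [array([0.1138, 0.3003, 0.1   ]), array([0.5384, 0.3062, 0.1   ]), array([0.6806, 0.4508, 0.1   ])]
Lbase [array([0.0647, 0.3409, 0.2   ]), array([0.4232, 0.346 , 0.2   ]), array([0.5432, 0.468 , 0.2   ])]
Lbase [array([0.0157, 0.3816, 0.3   ]), array([0.308 , 0.3857, 0.3   ]), array([0.4058, 0.4852, 0.3   ])]
[[-0.0005  0.3716 -0.9284]
 [ 0.0018 -0.9284 -0.3716]
 [-1.     -0.0019 -0.0002]]
-3.0 (0.457, 0.113, 0.2) None
-3.0 (0.434, 0.278, 0.25) [ 0.4356  0.2191  1.6648 -0.      1.2577 -2.8476]
-2.6 (0.457, 0.113, 0.2) [ 0.0955  0.2075  1.8196 -0.      1.1145  2.6955]
-2.6 (0.434, 0.278, 0.25) None
-2.2 (0.457, 0.113, 0.2) [ 0.0955  0.2075  1.8196 -0.      1.1145  2.2955]
-2.2 (0.434, 0.278, 0.25) [ 0.4356  0.2191  1.6648 -0.      1.2577  2.6356]
-1.8 (0.457, 0.113, 0.2) [ 0.0955  0.2075  1.8196 -0.      1.1145
[... 1181 characters left out ...]
8196 -0.      1.1145 -1.3045]
1.4 (0.434, 0.278, 0.25) [ 0.4356  0.2191  1.6648 -0.      1.2577 -0.9644]
1.8 (0.457, 0.113, 0.2) [ 0.0955  0.2075  1.8196 -0.      1.1145 -1.7045]
1.8 (0.434, 0.278, 0.25) [ 0.4356  0.2191  1.6648 -0.      1.2577 -1.3644]
2.2 (0.457, 0.113, 0.2) [ 0.0955  0.2075  1.8196 -0.      1.1145 -2.1045]
2.2 (0.434, 0.278, 0.25) [ 0.4356  0.2191  1.6648 -0.      1.2577 -1.7644]
2.6 (0.457, 0.113, 0.2) [ 0.0955  0.2075  1.8196 -0.      1.1145 -2.5045]
2.6 (0.434, 0.278, 0.25) [ 0.4356  0.2191  1.6648 -0.      1.2577 -2.1644]
3.0 (0.457, 0.113, 0.2) [ 0.0955  0.2075  1.8196 -0.      1.1145 -2.9045]
3.0 (0.434, 0.278, 0.25) [ 0.4356  0.2191  1.6648 -0.      1.2577 -2.5644]
```

View pics/b1.png

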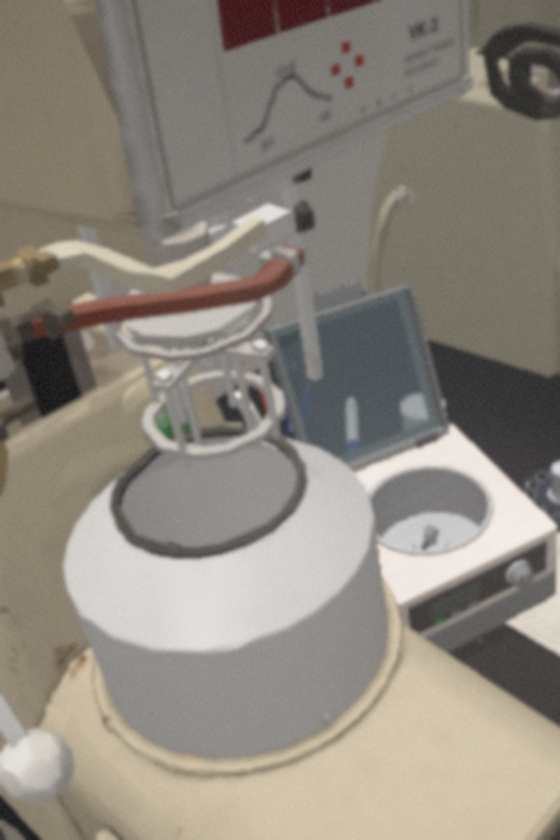

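```bash
cat >> h.py <<'E'
def ori(yaw):
    y=np.array([np.cos(yaw),np.sin(yaw),0]);x=np.array([0,0,-1.]);return R2q(np.column_stack([x,y,np.cross(x,y)]))
np.set_printoptions(precision=4,suppress=True)
E
python3 - <<'E'
from h import *
from cell import manip
s,d=pickle.load(open('cap0.pkl','rb'));c=d['scene'];w=d['side']
print('flaskL',tri([ray(c,(112,45)),ray(w,(118,260))]))
for z in(.1,.2,.3): print(onz(c,(163,85),z),onz(c,(139,50),z))
az=-1.19
manip.line_to([.4*np.cos(az),.4*np.sin(az),.40],speed=.3)
j=manip.get_state()['joint_pos'];print(j)
q=manip.solve_ik([.4,.045,.38],ori(2.3));print(q)
j2=j.copy();
manip.set_joints(q)
manip.line_to([.457,.112,.19],speed=.25)
s=manip.get_state();w=manip.capture('wrist')
pickle.dump((s,w),open('rot1.pkl','wb'));cv2.imwrite('pics/rot1.png',w['color'][:,:,::-1]);print(s['time'],s['tcp_pos'],s['force'])
E
```

```text
flaskL [0.3143 0.4806 0.2792]
[0.4005 0.5159 0.1   ] [0.3787 0.6694 0.1   ]
[0.3877 0.4045 0.2   ] [0.3685 0.5395 0.2   ]
[0.3749 0.2931 0.3   ] [0.3584 0.4096 0.3   ]
[-1.3631 -0.067   1.6197  0.0001  1.5896 -0.1729]
[-0.06   -0.0553  1.6534 -0.      1.5436 -2.36  ]
4.0583 [0.4576 0.1116 0.1909] [-0.0954 -0.0255  0.2608]
```

View pics/rot1.png

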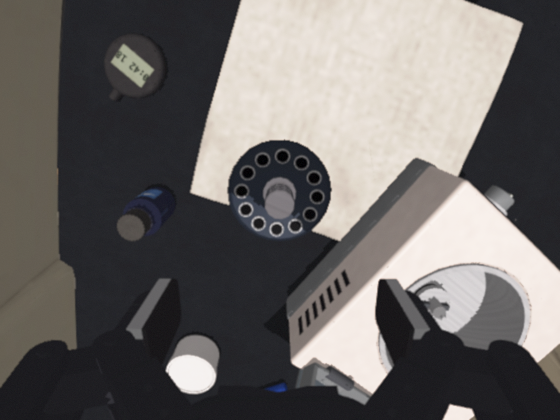

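The wrist view has the rotor's grip top at about (279,203). The spindle is partly visible at (436,303). Next I'll move over the spindle with the same tool yaw and relative height.

Run:
```python
from h import *
from cell import manip
s,w=pickle.load(open('rot1.pkl','rb'))
crop(w,215,130,345,250,5,'pics/rot1c.png')
manip.line_to([.457,.112,.21],speed=.25)
manip.line_to([.434,.278,.2105],speed=.25)
s=manip.get_state();w=manip.capture('wrist')
pickle.dump((s,w),open('sp1.pkl','wb'));cv2.imwrite('pics/sp1.png',w['color'][:,:,::-1]);print(s['time'],s['tcp_pos'],s['force'])
crop(w,215,130,345,250,5,'pics/sp1c.png')
```

```text
5.175 [0.4336 0.2771 0.2101] [-0.308  -0.0002  0.0427]
```

View pics/sp1.png

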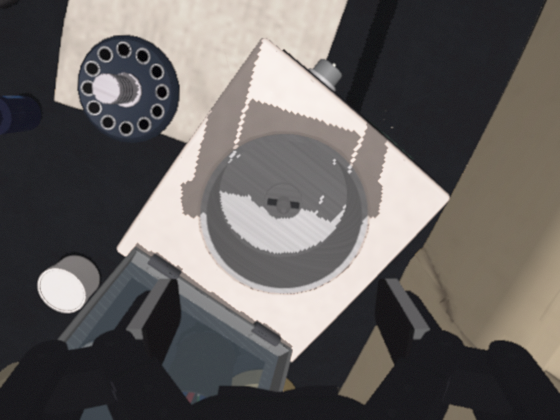

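View pics/sp1c.png

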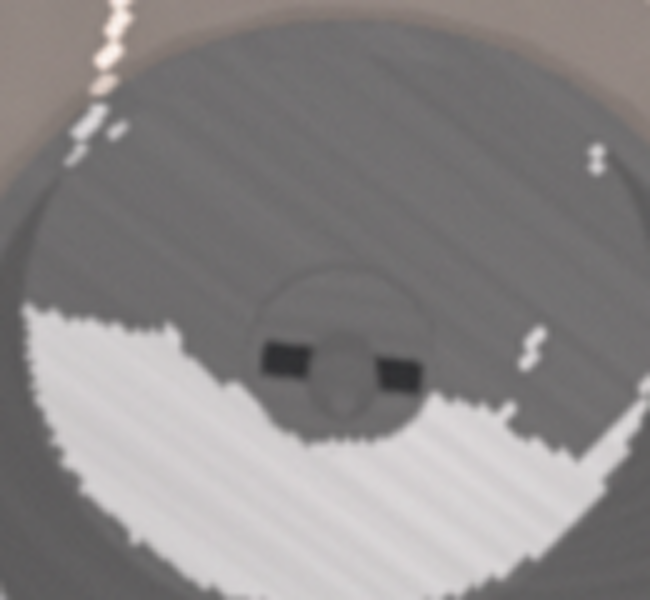

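View pics/rot1c.png

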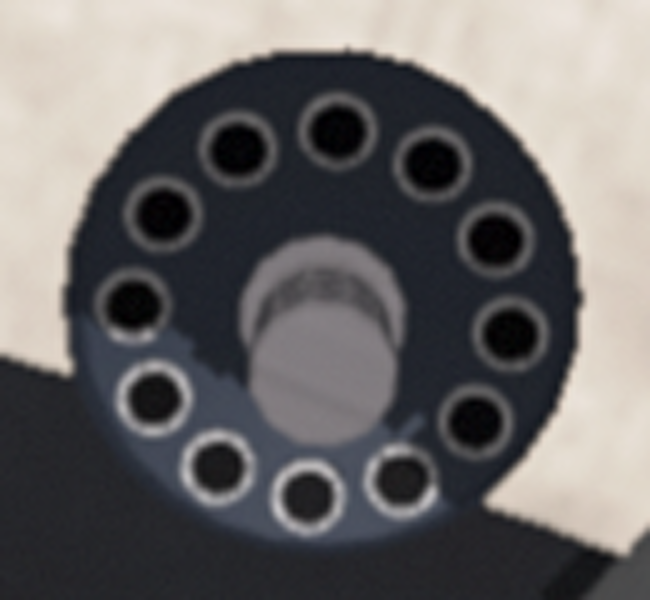

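Run:
```python
from h import *
s,w=pickle.load(open('rot1.pkl','rb'))
f=lambda u,v:((u+.5)/5+214.5,(v+.5)/5+129.5)
g=onz(w,f(323,368),.0665,s);print('rotor top',g,'rel tcp',g-s['tcp_pos'])
# rotor body: outer ellipse centre & holes
H=[(338,130),(432,163),(495,238),(510,333),(475,421),(400,480),(308,496),(218,466),(153,398),(132,303),(162,212),(237,148)]
P=np.array([onz(w,f(*p),.029,s) for p in H]);print('holes c',P.mean(0),np.linalg.norm(P-P.mean(0),axis=1)*1e3)
a=np.degrees(np.arctan2(*(P-P.mean(0))[:,1::-1].T));print('hole ang mod 30',a%30)
s,w=pickle.load(open('sp1.pkl','rb'))
for n,p,z in[('collar',(342.5,354),.062),('bar',(343.5,367),.0678),('top',(343,390),.086)]:
    q=onz(w,f(*p),z,s);print(n,q,'rel',q-s['tcp_pos'])
b=onz(w,f(263,358),.0678,s)-onz(w,f(423,376),.0678,s);print('bar',np.linalg.norm(b),np.degrees(np.arctan2(b[1],b[0])))
# housing corners
for p in[(265,40),(449,198),(119,248)]:print('corner',onz(w,p,.108,s))
c1,c2,c3=[onz(w,p,.108,s) for p in[(265,40),(449,198),(119,248)]]
y=c2-c1;x=c3-c1;print('yaw',np.arctan2(x[1],x[0]),np.arctan2(y[1],y[0])-np.pi/2,np.linalg.norm(x),np.linalg.norm(y))
```

```text
rotor top [0.4557 0.1103 0.0665] rel tcp [-0.0018 -0.0013 -0.1244]
holes c [0.457  0.1114 0.029 ] [34.5244 34.6146 34.5969 34.5812 34.6493 34.6255 34.6255 34.509  34.7148
 34.6594 34.7668 34.651 ]
hole ang mod 30 [7.002  7.323  7.4345 7.2622 7.1934 6.9693 7.5217 7.4959 7.637  6.8407
 7.1354 7.4322]
collar [0.4325 0.2812 0.062 ] rel [-0.0012  0.0041 -0.1481]
bar [0.4329 0.2817 0.0678] rel [-0.0007  0.0046 -0.1423]
top [0.4321 0.2805 0.086 ] rel [-0.0015  0.0034 -0.1241]
bar 0.027759416069702135 -54.88888933695902
corner [0.3501 0.1901 0.108 ]
corner [0.3386 0.3637 0.108 ]
corner [0.5381 0.2016 0.108 ]
yaw 0.06115202626501133 0.06646608360074602 0.1883636473723462 0.17397854207888866
```

Run:
```python
from h import *
from cell import manip
manip.line_to([.4565,.111,.21],speed=.3)
manip.line_to([.4565,.111,.10],speed=.25)
print(manip.line_to([.4565,.111,.039],speed=.12,max_force=6))
print(manip.get_state()['tcp_pos'],manip.get_state()['force'])
manip.grasp(50);s=manip.get_state();print(s['gripper_width'],s['tcp_pos'],s['force'])
manip.line_to([.4565,.111,.06],speed=.05)
manip.sleep(.3)
s=manip.get_state();w=manip.capture('wrist');print(s['time'],s['tcp_pos'],s['force'],s['torque'])
pickle.dump((s,w),open('g1.pkl','wb'));cv2.imwrite('pics/g1.png',w['color'][:,:,::-1])
```

```text
False
[0.4574 0.1111 0.0399] [-0.7528 -0.0681  0.2512]
0.266112729751817 [0.4566 0.111  0.0393] [-0.7991  0.9019  5.4187]
8.6417 [0.4563 0.111  0.0598] [-0.4339  0.043  -4.239 ] [ 0.0266  0.0446 -0.034 ]
```

View pics/g1.png

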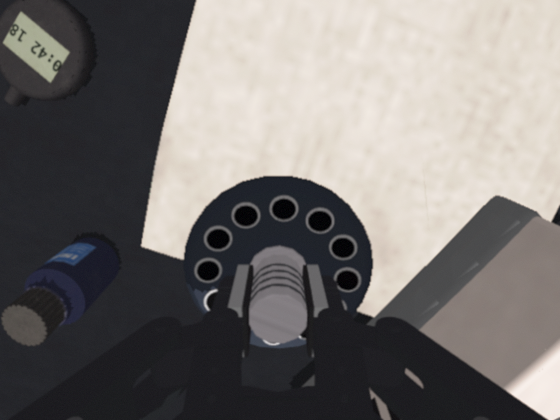

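Run:
```python
from h import *
s,w=pickle.load(open('g1.pkl','rb'))
crop(w,180,170,380,350,4,'pics/g1c.png')
```

```text
(no output)
```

View pics/g1c.png

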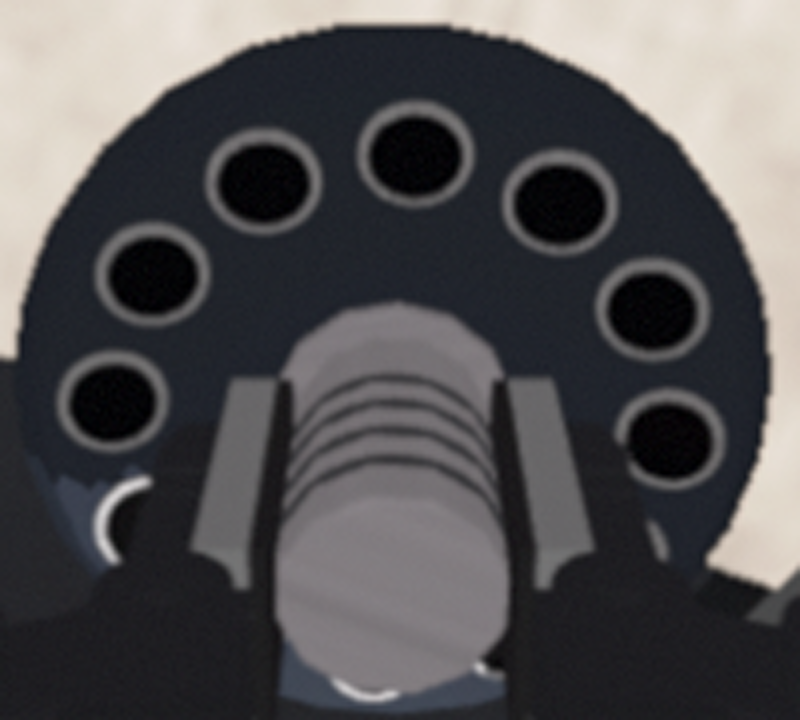

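Run:
```python
from h import *
from scipy.optimize import least_squares
s,w=pickle.load(open('g1.pkl','rb'))
f=lambda u,v:((u+.5)/4+179.5,(v+.5)/4+169.5)
Rt=q2R(s['tcp_rot'])
zb=s['tcp_pos'][2]-.0385   # underside
g=onz(w,f(392,594),zb+.0655,s);print('grip top tool',(g-s['tcp_pos'])@Rt)
H=[(415,156),(264,182),(152,275),(111,401),(560,203),(653,310),(671,439)]
P=np.array([onz(w,f(*p),zb+.028,s)for p in H])
r=least_squares(lambda q:np.linalg.norm(P[:,:2]-q,axis=1)-.0346,P[:,:2].mean(0))
c=np.r_[r.x,zb+.028];print('holes tool',(c-s['tcp_pos'])@Rt,r.fun)
print('hole world',c,g)
a=np.degrees(np.arctan2(P[:,1]-c[1],P[:,0]-c[0]))%30;print(a)
for fn in('rot1','sp1'):
    s2,_=pickle.load(open(fn+'.pkl','rb'));Rt=q2R(s2['tcp_rot'])
    for p in([[.457,.1114,.029],[.4557,.1103,.0665]] if fn=='rot1' else [[.4329,.2817,.0678],[.4325,.2812,.062],[.4321,.2805,.086]]):print(fn,(np.array(p)-s2['tcp_pos'])@Rt)
```

```text
grip top tool [-0.027  -0.001   0.0007]
holes tool [ 0.0105 -0.0009  0.0013] [-0.0002 -0.      0.0002  0.0005  0.      0.0002  0.0004]
hole world [0.4578 0.1112 0.0493] [0.4575 0.1107 0.0868]
[7.4637 7.636  7.9523 7.7201 7.1191 6.8435 7.0435]
rot1 [ 0.1619  0.0003 -0.0007]
rot1 [ 0.1243  0.0003 -0.0024]
sp1 [0.1423 0.004  0.0027]
sp1 [0.1481 0.0039 0.0021]
sp1 [0.1241 0.0036 0.0013]
```

Run:
```python
from h import *
from cell import manip
yv=np.array([np.cos(2.3),np.sin(2.3)]);zv=np.array([np.sin(2.3),-np.cos(2.3)])
s1=pickle.load(open('rot1.pkl','rb'))[0]['tcp_pos'][:2];s2=pickle.load(open('sp1.pkl','rb'))[0]['tcp_pos'][:2]
T=np.array([.4563,.1110])+s2-s1+.0038*zv+.0042*yv
print(T,s2+.0043*yv+.001*zv)
manip.line_to([.4565,.111,.175],speed=.2)
manip.line_to([*T,.175],speed=.2)
manip.line_to([*T,.128],speed=.12)
manip.sleep(.3)
s=manip.get_state();print(s['time'],s['tcp_pos'],s['force'],s['torque'])
for n in('scene','wrist'):
    c=manip.capture(n);cv2.imwrite(f'pics/in_{n}.png',c['color'][:,:,::-1] if n=='wrist' else cv2.resize(c['color'][90:230,130:300,::-1],None,fx=4,fy=4,interpolation=2))
np.save('T.npy',T)
```

```text
[0.4324 0.2821] [0.4315 0.281 ]
11.275 [0.4329 0.2824 0.1287] [ 0.0685  0.2703 -4.027 ] [-0.0476  0.0619  0.0272]
```

View pics/in_scene.png

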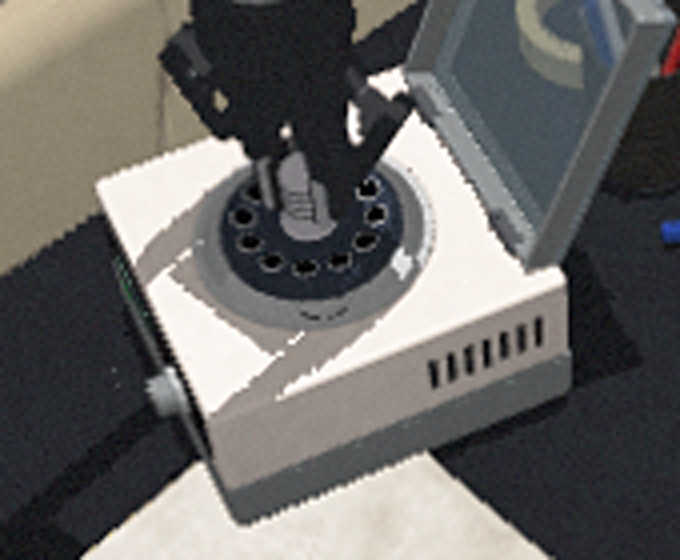

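View pics/in_wrist.png

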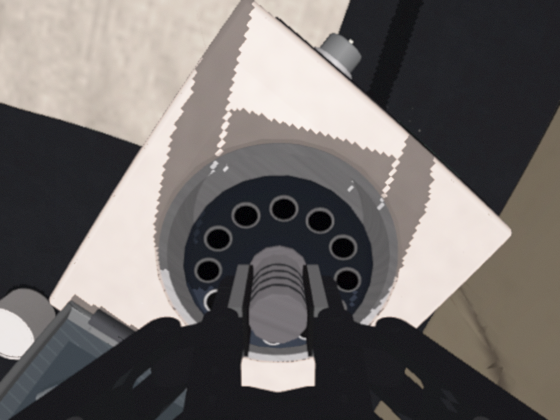

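Both views show the rotor centred over the chamber; the rim spans columns 158 to 398 and the rotor axis is near 278. I'll descend in small, guarded steps.

Run:
```python
from h import *
from cell import manip
T=np.load('T.npy')
F0=np.mean([manip.get_state()['force'] for _ in range(1)],0)
for z in np.arange(.126,.0995,-.002):
    hit=manip.line_to([*T,z],speed=.03,max_force=2.5)
    s=manip.get_state();print(round(z,4),hit,s['tcp_pos'],s['force']-F0,s['torque'],round(s['time'],2))
    if hit or np.linalg.norm(s['force']-F0)>3: break
```

```text
0.126 False [0.4322 0.2821 0.1258] [-0.4619  0.3248 -1.3381] [-0.0477  0.0125  0.0436] 11.62
0.124 False [0.4323 0.2821 0.1238] [-1.1275  0.4581 -0.7508] [0.0032 0.0357 0.0569] 11.88
0.122 False [0.4323 0.2821 0.1219] [ 0.5242  1.6828 -0.6669] [0.0239 0.048  0.0173] 12.12
0.12 False [0.4323 0.2821 0.1199] [ 0.484   0.9129 -0.1734] [ 0.0048  0.0057 -0.0192] 12.38
0.118 False [0.4323 0.2821 0.1179] [-0.3897 -1.2153 -0.3183] [ 0.0073 -0.0068 -0.0094] 12.62
0.116 False [0.4323 0.2821 0.1158] [ 0.6246 -0.5811 -0.7344] [ 0.0277  0.0056 -0.0285] 12.88
0.114 False [0.4323 0.282  0.1139] [ 0.4061  0.5188 -0.6258] [-0.0034  0.0062  0.0487] 13.12
0.112 False [0.4323 0.2821 0.1119] [-0.4046 -0.2389 -0.6387] [-0.005   0.0221 -0.0256] 13.38
0.11 False [0.4323 0.2821 0.1099] [-0.0985  0.1996 -0.3576] [-0.0258 -0.0035  0.0257] 13.62
0.108 False [0.4323 0.282  0.1079] [ 0.0303 -0.5138 -0.0346] [-0.0169 -0.0259 -0.0146] 13.88
0.106 False [0.4323 0.2821 0.1059] [0.507  0.0137 0.6614] [-0.0219  0.0074 -0.0031] 14.12
0.104 False [0.4323 0.2821 0.1039] [ 1.3672  0.6024 -0.4403] [ 0.0151 -0.0416  0.0142] 14.38
0.102 False [0.4323 0.2821 0.1019] [-0.4448  0.4666 -0.4211] [ 0.0179 -0.0127  0.0005] 14.62
0.1 False [0.4327 0.2823 0.1001] [ 0.3422 -0.0986  0.709 ] [-0.0041 -0.0945  0.0139] 14.88
```

```bash
cat >> h.py <<'E'
def F(manip,n=6):
    o=[]
    for _ in range(n): manip.sleep(.04); o.append(manip.get_state()['force'])
    return np.mean(o,0)
E
python3 - <<'E'
from h import *
from cell import manip
T=np.load('T.npy')
manip.sleep(.2)
print(F(manip))
for z in np.arange(.0995,.0935,-.0005):
    hit=manip.line_to([*T,z],speed=.02,max_force=4)
    f=F(manip,4);s=manip.get_state();print(round(z,4),hit,s['tcp_pos'],f,s['torque'],round(s['time'],2))
    if hit or f[2]>-2: break
E
```

```text
[ 0.2823 -0.107  -2.4684]
0.0995 False [0.4326 0.2822 0.0996] [ 1.0191  0.2038 -0.7225] [ 0.0901 -0.1298  0.0051] 15.74
```

```bash
cat > sweep.py <<'E'
from h import *
from cell import manip
import sys
T=np.load('T.npy'); r=.0007
zv=lambda a:np.array([np.sin(a),-np.cos(a)])
C=T+r*zv(2.3)
yaw,stop,z=float(sys.argv[1]),float(sys.argv[2]),float(sys.argv[3])
while yaw>stop:
    yaw-=np.radians(5)
    p=C-r*zv(yaw)
    manip.line_to([*p,z],rot=ori(yaw),speed=.05,max_force=8)
    f=F(manip,4);s=manip.get_state();print(round(yaw,3),s['tcp_pos'],f,s['torque'],round(s['time'],2))
    if f[2]<-3.4: print('free');break
    if f[2]>2: print('high');break
E
python3 sweep.py 2.3 2.0 .0995
```

```text
2.213 [0.4323 0.2821 0.0995] [ 0.2269 -0.2163 -0.3831] [0.0052 0.0605 0.0044] 16.16
2.125 [0.4323 0.2822 0.0994] [ 0.2653 -0.0267 -1.0491] [ 0.0725  0.0164 -0.0142] 16.57
2.038 [0.4322 0.2822 0.0993] [ 0.6415  0.2648 -4.0354] [ 0.0346 -0.0561 -0.0073] 16.99
free
```

The force has returned to the free-hanging value at yaw 2.04, which suggests a slot is over the bar. That matches the predicted -17°, so I'll centre there and lower it.

Run:
```python
from h import *
from cell import manip
T=np.load('T.npy'); r=.0007
zv=lambda a:np.array([np.sin(a),-np.cos(a)])
p=T+r*zv(2.3)-r*zv(2.003)
manip.line_to([*p,.0995],rot=ori(2.003),speed=.05,max_force=8)
for z in [.0985,.0975,.0965,.0955,.095,.0945,.094,.0935,.093]:
    hit=manip.line_to([*p,z],speed=.02,max_force=4)
    f=F(manip,4);s=manip.get_state();print(round(z,4),hit,s['tcp_pos'],f,s['torque'],round(s['time'],2))
    if hit or f[2]>-2.3: break
```

```text
0.0985 False [0.4323 0.2823 0.0985] [ 0.0916 -0.2314 -4.1029] [-0.0018  0.0337 -0.0488] 17.66
0.0975 False [0.4323 0.2823 0.0975] [-0.0681 -0.213  -3.9009] [ 0.0142 -0.0013  0.0135] 18.07
0.0965 False [0.4323 0.2823 0.0965] [ 0.0956  0.3317 -3.8091] [-0.0092 -0.0002 -0.0186] 18.49
0.0955 False [0.4323 0.2823 0.0955] [-0.0927  0.2259 -3.7605] [ 0.0111 -0.04    0.0151] 18.91
0.095 False [0.4323 0.2823 0.095 ] [ 0.4477 -0.1285 -3.9163] [-0.0041 -0.0173 -0.0067] 19.32
0.0945 False [0.4324 0.2823 0.0946] [ 0.1567  0.1464 -2.1034] [-0.0358  0.0632 -0.0227] 19.74
```

Run:
```python
from h import *
from cell import manip
manip.open();s=manip.get_state();print(s['time'],s['gripper_width'],s['tcp_pos'],s['force'],s['torque'])
manip.sleep(.2);print(F(manip,3))
w=manip.capture('wrist');cv2.imwrite('pics/rel.png',w['color'][:,:,::-1])
p=s['tcp_pos']
print(manip.line_to([.4323,.2823,.13],speed=.05,max_force=5))
manip.line_to([.4323,.2823,.21],speed=.2)
s=manip.get_state();w=manip.capture('wrist');cv2.imwrite('pics/rel2.png',w['color'][:,:,::-1])
c=manip.capture('scene');cv2.imwrite('pics/rel_s.png',cv2.resize(c['color'][30:230,130:330,::-1],None,fx=3,fy=3,interpolation=2))
sd=manip.capture('side')
pickle.dump((s,dict(wrist=w,scene=c,side=sd)),open('rel.pkl','wb'));print(s['time'],s['force'])
```

```text
20.375 1.000581136757604 [0.4323 0.2823 0.0945] [-0.0499 -0.2837  0.2821] [-0.0456 -0.0107  0.0462]
[-0.0042 -0.1538 -0.1856]
False
22.1583 [-0.4437 -0.0199 -0.6011]
```

View pics/rel2.png

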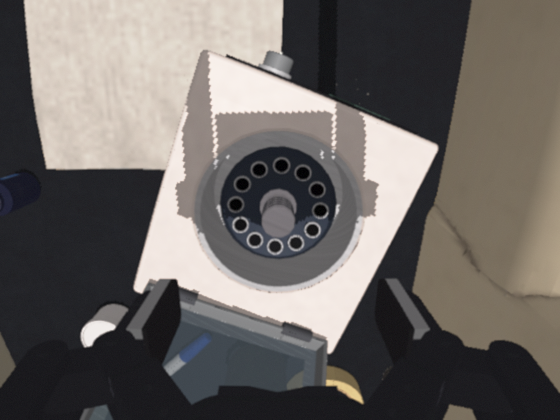

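View pics/rel_s.png

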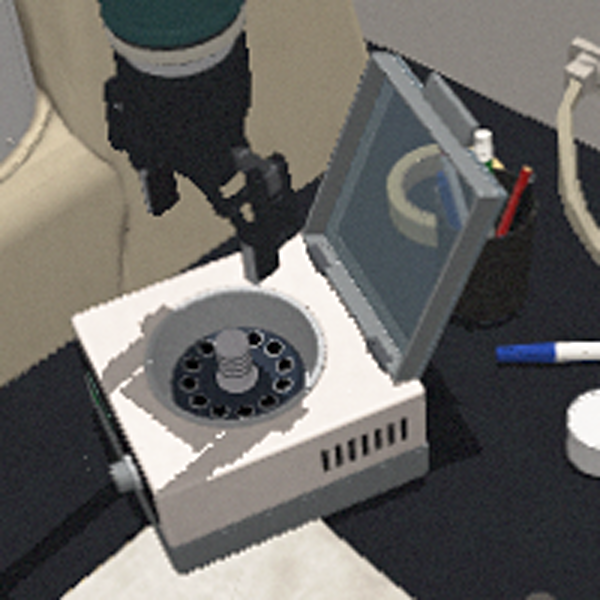

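The rotor sits level, seated and released. Next I'll look at the space behind the lid.

Run:
```python
from h import *
from cell import manip
manip.grasp(20)
manip.line_to([.4323,.2823,.33],speed=.3)
manip.line_to([.50,.287,.36],rot=ori(np.pi/2+.06),speed=.25)
s=manip.get_state();w=manip.capture('wrist');cv2.imwrite('pics/lid1.png',w['color'][:,:,::-1])
pickle.dump((s,w),open('lid1.pkl','wb'))
print(s['time'],s['tcp_pos'],s['joint_pos'])
s0,d=pickle.load(open('rel.pkl','rb'));crop(d['scene'],220,30,310,160,4,'pics/lid_s.png');crop(d['side'],110,60,270,260,3,'pics/lid_side.png')
```

```text
24.15 [0.4988 0.2866 0.358 ] [ 0.4012  0.2379  1.3735  0.0003  1.5344 -1.2317]
```

View pics/lid1.png

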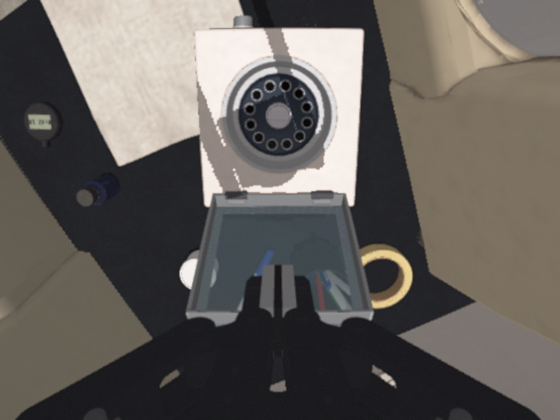

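View pics/lid_s.png

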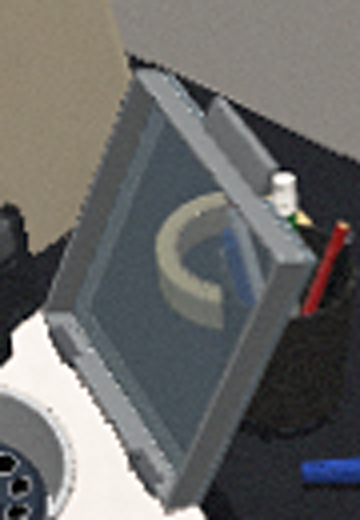

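View pics/lid_side.png

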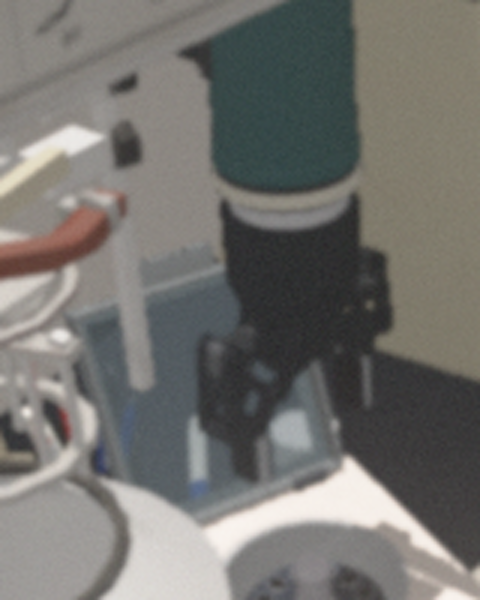

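```bash
cat >> h.py <<'E'
S=np.array([.4325,.2818]);hy=.064
ex=np.array([np.cos(hy),np.sin(hy)]);ey=np.array([-np.sin(hy),np.cos(hy)])
def lidpt(th,a,n,y=0):
    x=.088-a*np.cos(th)+n*np.sin(th); z=.112+a*np.sin(th)+n*np.cos(th)
    return np.r_[S+x*ex+y*ey,z]
E
python3 - <<'E'
from h import *
s0,d=pickle.load(open('rel.pkl','rb'));s,w=pickle.load(open('lid1.pkl','rb'))
print('obs scene tab L(273.8,54.3) R(288.8,73)')
for th in np.arange(1.7,2.06,.05):
    print(round(th,2),proj(d['scene'],[lidpt(th,.178,.018,.03),lidpt(th,.178,.018,-.03)]).ravel(),proj(w,[lidpt(th,.168,.0,-.078),lidpt(th,.168,0,.078)],s).ravel(), lidpt(th,.178,.018))
print('pens',[onz(w,p,.15,s) for p in[(332,285),(350,305),(300,250)]])
c=d['scene'];f=lambda u,v:(u/4+220,v/4+30)
for z in(.1,.15,.2):print(z,'pen tops',onz(c,f(285,180),z),onz(c,f(343,225),z),'cup rim',onz(c,f(330,290),z))
print('cup base',onz(c,f(290,430),0))
# tri with side?
E
```

```text
obs scene tab L(273.8,54.3) R(288.8,73)
1.7 [253.3047  53.8327 267.3252  72.4436] [172.0662 280.0048 385.3537 279.7166] [0.561  0.29   0.2862]
1.75 [257.4221  53.3839 271.533   71.9077] [173.7431 289.0657 383.7    288.7928] [0.5697 0.2906 0.2839]
1.8 [261.4541  53.1348 275.6463  71.5741] [175.5214 297.4613 381.9421 297.2029] [0.5782 0.2911 0.2813]
1.85 [265.3881  53.0833 279.6521  71.4409] [177.3823 305.1694 380.0989 304.9245] [0.5865 0.2917 0.2781]
1.9 [269.212   53.2265 283.5383  71.5052] [179.3077 312.1779 378.1887 311.9455] [0.5947 0.2922 0.2746]
1.95 [272.915   53.5609 287.2939  71.7637] [181.2804 318.4838 376.2286 318.2629] [0.6028 0.2927 0.2707]
2.0 [276.4868  54.0822 290.9086  72.2119] [183.2846 324.0919 374.2349 323.8815] [0.6106 0.2932 0.2664]
2.05 [279.918   54.7853 294.3731  72.845 ] [185.3056 329.0138 372.222  328.8131] [0.6182 0.2937 0.2617]
pens [array([0.6148, 0.3552, 0.15  ]), array([0.6404, 0.3796, 0.15  ]), array([0.5732, 0.3146, 0.15  ])]
0.1 pen tops [0.6891 0.4224 0.1   ] [0.7039 0.3739 0.1   ] cup rim [0.6743 0.3289 0.1   ]
0.15 pen tops [0.6653 0.3724 0.15  ] [0.6792 0.3267 0.15  ] cup rim [0.6513 0.2845 0.15  ]
0.2 pen tops [0.6414 0.3223 0.2   ] [0.6545 0.2796 0.2   ] cup rim [0.6284 0.2401 0.2   ]
cup base [0.6482 0.3212 0.    ]
```

Run:
```python
from h import *
s0,d=pickle.load(open('cap0.pkl','rb'))
for P in [(.64,.295,.25),(.64,.295,.35),(.64,.295,.45),(.64,.295,.55),(.70,.295,.4),(.64,.36,.4)]:
    print(P,proj(d['scene'],P).ravel(),proj(d['side'],P).ravel())
# monitor lower-right corner in side (235,45), lower-left (75,110)
for x in(.6,.7,.8,.9,1.0):
    for p in[(235,42),(75,105)]:
        o,v=ray(d['side'],p);print(x,p,o+v*(x-o[0])/v[0])
```

```text
(0.64, 0.295, 0.25) [296.7745  64.8398] [161.0232 144.5284]
(0.64, 0.295, 0.35) [298.139   23.4842] [155.5055  99.631 ]
(0.64, 0.295, 0.45) [299.6433 -24.0716] [149.6404  49.4637]
(0.64, 0.295, 0.55) [301.2547 -78.2987] [143.525   -6.3584]
(0.7, 0.295, 0.4) [329.1171  -6.7594] [142.1386  65.4696]
(0.64, 0.36, 0.4) [283.8153 -17.7592] [119.0064  82.2438]
0.6 (235, 42) [0.6    0.1395 0.4496]
0.6 (75, 105) [0.6    0.451  0.3929]
0.7 (235, 42) [0.7    0.0869 0.4132]
0.7 (75, 105) [0.7    0.4372 0.3494]
0.8 (235, 42) [0.8    0.0342 0.3767]
0.8 (75, 105) [0.8    0.4234 0.3058]
0.9 (235, 42) [ 0.9    -0.0185  0.3403]
0.9 (75, 105) [0.9    0.4096 0.2623]
1.0 (235, 42) [ 1.     -0.0711  0.3038]
1.0 (75, 105) [1.     0.3959 0.2188]
```

Run:
```python
from h import *
from cell import manip
c=manip.capture('side');cv2.imwrite('pics/side2.png',cv2.resize(c['color'][:300,:420,::-1],None,fx=1.9,fy=1.9,interpolation=2))
```

```text
(no output)
```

View pics/side2.png

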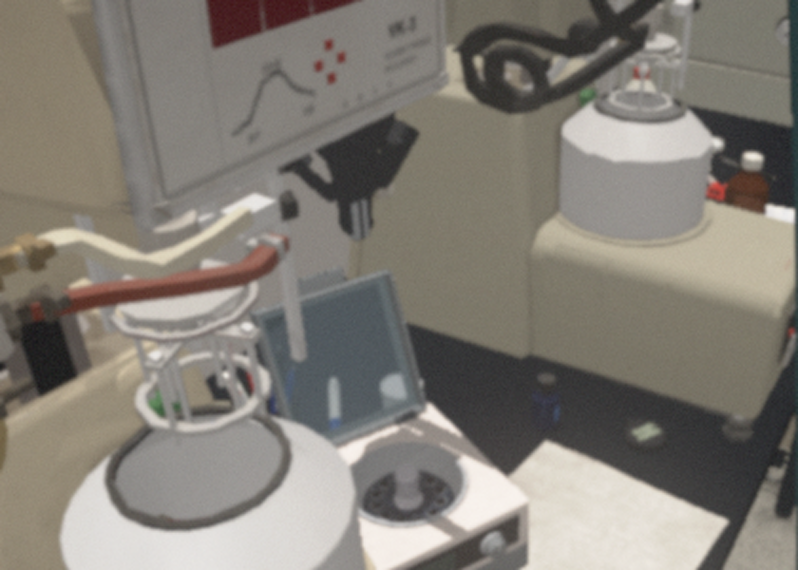

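The monitor is nearer the camera than the arm, on the left, so the space behind the lid is free. I'll go behind the lip now and push it with a force guard.

Run:
```python
from h import *
from cell import manip
o=ori(np.pi/2+hy)
def tp(th,d,a=.168):
    p=lidpt(th,a,.018+d); p[2]-=.008; return p
P=tp(1.97,.028)
up=P.copy();up[2]=.345
manip.line_to(up,rot=o,speed=.25)
print(manip.line_to(P,speed=.15,max_force=5))
manip.sleep(.2);print(F(manip,4),manip.get_state()['tcp_pos'])
hit=manip.line_to(tp(1.97,.008),speed=.04,max_force=2.5)
s=manip.get_state();print(hit,s['tcp_pos'],s['force'],tp(1.97,.011),s['time'])
c=manip.capture('scene');cv2.imwrite('pics/push1.png',cv2.resize(c['color'][20:220,150:350,::-1],None,fx=3,fy=3,interpolation=2))
```

```text
False
[-0.7028  0.418   0.6214] [0.628  0.2944 0.2415]
False [0.609  0.2932 0.2488] [ 0.5378 -0.3811  0.0072] [0.6122 0.2933 0.2475] 26.775
```

View pics/push1.png

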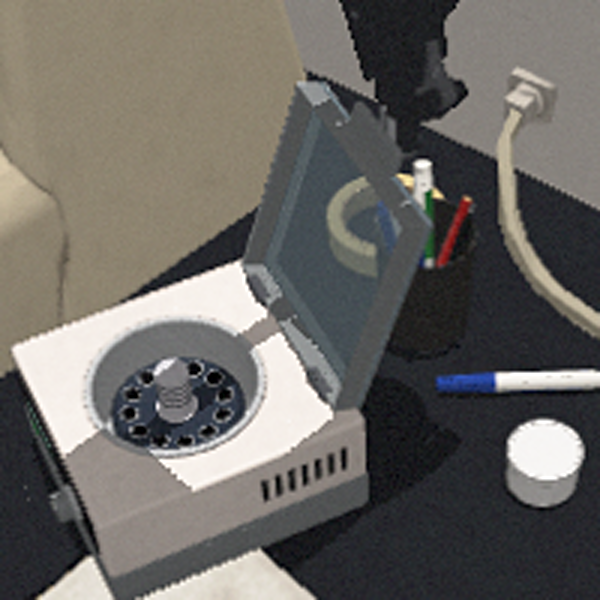

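```bash
cat > push.py <<'E'
from h import *
from cell import manip
import sys
def tp(th,d,a=.168):
    p=lidpt(th,a,.018+d); p[2]-=.008; return p
a,b,v=map(float,sys.argv[1:4])
n=int(np.ceil((a-b)/.12))
for th in np.linspace(a,b,n+1)[1:]:
    hit=manip.line_to(tp(th,.008),speed=v,max_force=12)
    s=manip.get_state();print(round(th,3),hit,s['tcp_pos'],s['force'],round(s['time'],2))
    if hit: break
c=manip.capture('scene');cv2.imwrite(sys.argv[4],cv2.resize(c['color'][20:220,150:350,::-1],None,fx=3,fy=3,interpolation=2))
E
python3 push.py 1.97 1.2 .08 pics/push2.png
```

```text
1.86 False [0.5925 0.2922 0.2582] [ 0.4881 -0.8248 -0.1893] 27.21
1.75 False [0.5752 0.291  0.2651] [ 0.3945 -0.3635 -0.7481] 27.59
1.64 False [0.5572 0.2899 0.2701] [ 0.558   0.4657 -0.423 ] 27.98
1.53 False [0.5387 0.2887 0.2731] [-0.321  -0.7917 -0.0173] 28.36
1.42 False [0.52   0.2874 0.2741] [ 0.1839  0.2315 -0.4311] 28.74
1.31 False [0.5015 0.2862 0.2731] [ 0.374   1.0325 -0.7943] 29.12
1.2 False [0.4832 0.285  0.2699] [ 0.2974 -0.0275  0.1447] 29.51
```

View pics/push2.png

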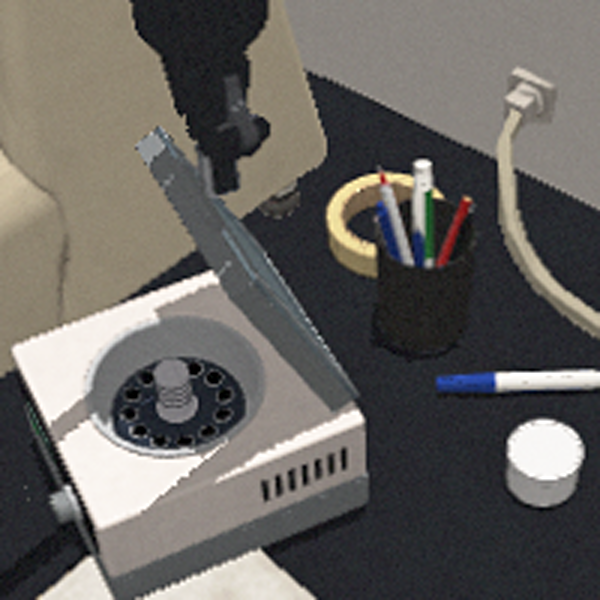

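The lid follows the fingers and is now leaning forward.

```bash
python3 push.py 1.2 0.4 .07 pics/push3.png
```

```text
1.086 False [0.4643 0.2838 0.2646] [ 0.6798 -0.0277  0.5016] 29.98
0.971 False [0.4464 0.2826 0.2572] [ 0.4078  0.083  -0.1961] 30.41
0.857 False [0.4294 0.2815 0.2477] [ 0.1952  0.3058 -0.1532] 30.83
0.743 False [0.4136 0.2805 0.2364] [0.1192 0.6389 0.7803] 31.26
0.629 False [0.3992 0.2795 0.2234] [0.9048 0.2695 0.6942] 31.68
0.514 False [0.3863 0.2786 0.2088] [0.4065 0.0905 0.0187] 32.11
0.4 False [0.3754 0.278  0.193 ] [-0.0018  0.4907  0.7221] 32.53
```

View pics/push3.png

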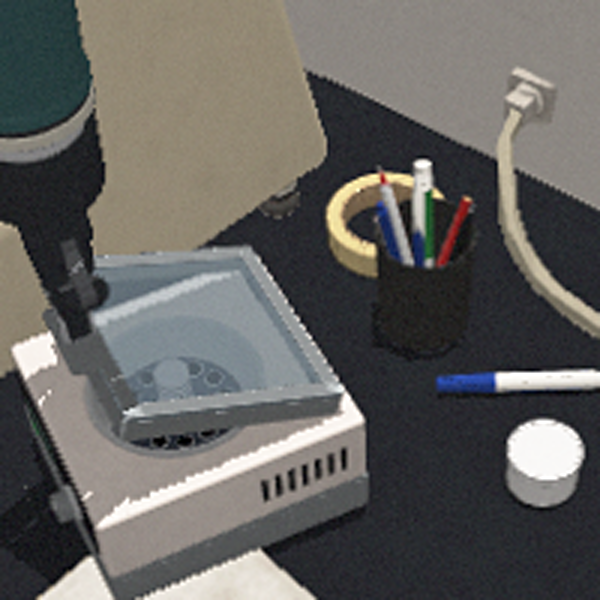

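```bash
python3 push.py 0.4 0.03 .03 pics/push4.png
python3 - <<'E'
from h import *
from cell import manip
p=lidpt(0,.166,.018)
for dz in(.001,-.001,-.003,-.005):
    hit=manip.line_to([p[0],p[1],p[2]+dz],speed=.015,max_force=8)
    f=F(manip,3);s=manip.get_state();print(dz,hit,s['tcp_pos'],f,s['time'])
    if hit or f[2]>6:break
E
```

```text
0.308 False [0.3682 0.2776 0.1795] [ 1.0816 -0.308  -1.13  ] 33.26
0.215 False [0.3619 0.2772 0.1651] [ 0.0553 -0.2731 -0.9676] 33.93
0.123 False [0.3569 0.2769 0.1502] [-0.2576 -0.5474  0.2763] 34.61
0.03 False [0.3533 0.2767 0.1349] [-0.3541 -0.6599 -0.485 ] 35.28
0.001 False [0.3547 0.2768 0.131 ] [0.3002 0.0791 0.2452] 35.8833
-0.001 True [0.3549 0.2769 0.1295] [-1.041  -0.4367  7.2697] 36.225
```

The fingers met a hard stop at z = 0.1295, and the closed lip should be at 0.130. I'll retreat and check.

Run:
```python
from h import *
from cell import manip
p=lidpt(0,.166,.018)
manip.line_to([p[0],p[1],.20],speed=.1)
manip.line_to([p[0]+.05,p[1]-.02,.30],speed=.2)
manip.sleep(.2)
s=manip.get_state();w=manip.capture('wrist');c=manip.capture('scene')
cv2.imwrite('pics/fin_w.png',w['color'][:,:,::-1]);cv2.imwrite('pics/fin_s.png',cv2.resize(c['color'][60:330,110:370,::-1],None,fx=2.2,fy=2.2,interpolation=2))
crop(c,150,100,290,215,5,'pics/fin_c.png')
pickle.dump((s,w,c),open('fin.pkl','wb'));print(s['time'],s['force'])
for n,P in [('lip',[lidpt(0,.178,.018,.03),lidpt(0,.178,.018,-.03)]),('lip.03',[lidpt(0.03,.178,.018,.03),lidpt(0.03,.178,.018,-.03)]),('lip.1',[lidpt(0.1,.178,.018,.03),lidpt(0.1,.178,.018,-.03)])]:
    print(n,(proj(c,P)-[150,100])*5,proj(w,P,s))
```

```text
38.0 [-0.0064 -0.2907  0.6125]
lip [[ 50.249  235.2679]
 [100.1637 337.9772]] [[339.3149 127.1987]
 [271.4863 126.9543]]
lip.03 [[ 49.2628 226.3159]
 [ 99.3153 329.135 ]] [[340.3189 128.334 ]
 [271.3741 128.0845]]
lip.1 [[ 48.4141 204.7535]
 [ 98.831  307.7845]] [[342.7378 131.8779]
 [271.103  131.6187]]
```

View pics/fin_c.png

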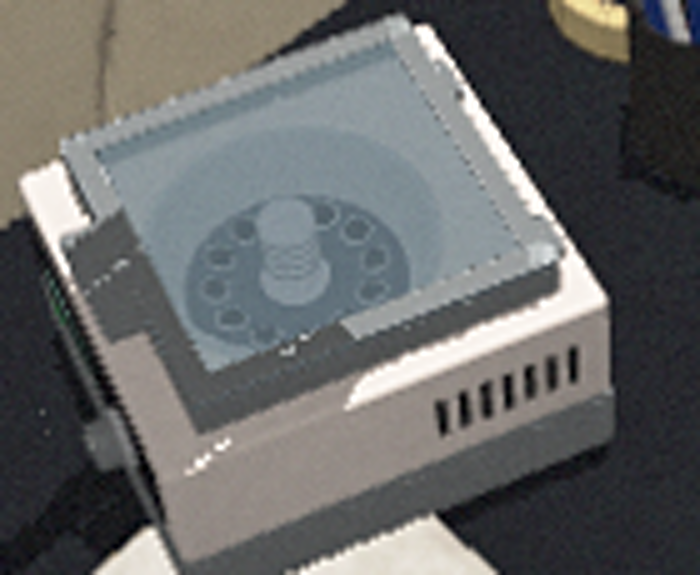

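View pics/fin_s.png

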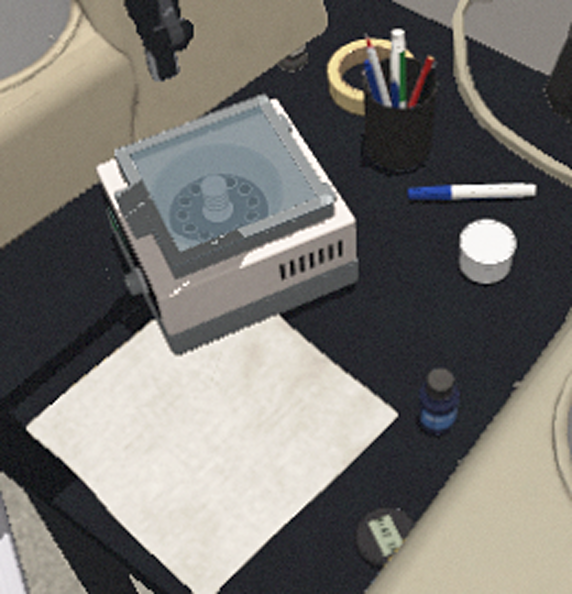

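View pics/fin_w.png

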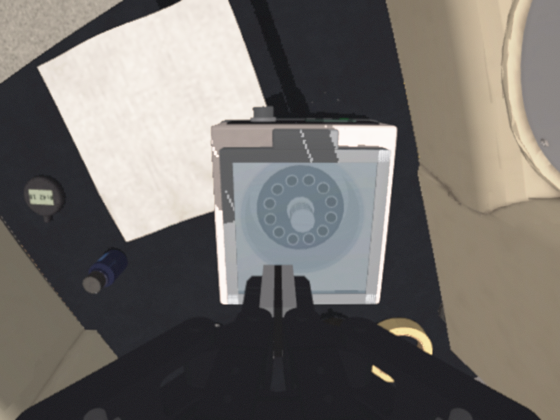

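Run:
```python
from cell import manip
s=manip.get_state();print(s['time'],s['force'],s['tcp_pos'])
manip.job_done()
```

```text
38.1 [0.19526824 0.07357138 0.86310386] [0.40382948 0.25674937 0.29910234]
the job is handed in; nothing more can be done
```

The rotor is home on the spindle, the lid is closed, and I handed the job in at about 38 s of the 72 s allowed. The hand-in gave no verdict, so this rests on my own checks.

- **Fitting the rotor:** I rested it on the cross bar at about 3.5 N and turned it. After 15° the force fell back to the rotor's own weight, which showed a slot had found the bar. It then went down about 5.7 mm to a light seat, against 5.8 mm nominal, and I let go. The highest contact I read was about 4 N.
- **Closing the lid:** I pushed the lip round with shut fingers. It met a firm stop at about 7 N with the fingertips at z = 0.1295 m; the closed lip should be at 0.130 m. My average speed in the last 0.3 rad was about 0.3 rad/s or less.
- **Last pictures:** The lid sits flush over a level rotor, with the lip within about 3 pixels of its predicted closed position. The bottle, stopwatch and tin look undisturbed and the arm is clear of everything.

**Checks that disagreed:**
- **Position measurements:** My camera and grasp measurements of where the rotor and spindle were differed by 1 to 2 mm. The spindle still entered the bore with no clear side load.
- **Bar contact height:** The rotor met the bar about 2 mm lower than I had calculated. I put this down to how high the gripper held it, since the drop onto the seat was right.

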